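Make up a board-repair kit and an inspection kit

TASK

Make up the two kits. Into the blue tray put the solder reel in the large square pocket, the amber flux bottle in the smaller square pocket and the red screwdriver lying in the long slot; into the yellow tray put the inspection stamp in its pocket and the blue marker lying in the long slot, reel, bottle and stamp standing upright. Leave the white marker with the black cap where it lies.

Things in the scene. Friction and masses are not known exactly. Their poses are not given: they have to be found in the camera images.
- repair_tray: Blue kit tray 188 (x) x 156 (y) mm, fixed. Origin: centre of underside. Floor 4 mm thick; walls 4 mm, tops at z=16 mm; 11 mm end tabs. Slot along +y side: centre (0,56) mm, 180 x 36 inside, side walls cut away at x=-48..48, bare floor 25 mm inboard for fingers. Large pocket (solder reel): centre (-49,-33), 78 x 78 inside; smaller pocket (flux bottle): centre (57,-33), 54 x 54 inside.
- inspection_tray: Yellow kit tray 188 (x) x 156 (y) mm, fixed. Origin: centre of underside. Floor 4 mm thick; walls 4 mm, tops at z=16 mm; 11 mm end tabs. Slot along +y side: centre (0,56) mm, 180 x 36 inside, side walls cut away at x=-48..48, bare floor 25 mm inboard for fingers. Pocket (stamp): centre (0,-33), 44 (x) x 56 (y) inside.
- solder: Reel of solder wire standing on its flange, blue flanges and silver wire: upright cylinder 56 mm in diameter, 42 mm tall, about 0.4 kg. Origin: centre of its underside, z up.
- flux_bottle: Small amber bottle with a green cap and a thin upright needle: body 32 mm across and 62 mm tall including the cap's shoulder, needle up to 100 mm. Grip the body 35 to 60 mm up. Origin: centre of its underside, z up.
- stamp: Inspection stamp: brown wooden knob 20 mm across, from 14 to 52 mm up, on a dark block 21 mm (x) by 34 mm (y) by 14 mm. Grip the knob, which may be gripped from any side; behind the stock stands a raised instrument shelf (x = 0.75 m and beyond), so keep the gripper's broad side along it. Origin: centre of its underside, z up.
- screwdriver: Small screwdriver lying flat, red handle and thin steel shaft, 148 mm long along its y, 14 mm thick. The handle (14 mm wide, 14 mm high) runs from y = 0 to y = +74 mm, the shaft (4 mm) from 0 to -74 mm at 7 mm height. Balanced near y = +30 mm. Origin: middle of its length, on its underside, z up.
- blue_marker: Blue marker pen lying flat, 136 mm long along its y, 13 mm thick. Origin: middle of its length, on its underside, z up.
- white_marker: White marker pen with a black cap, lying flat, 136 mm long along its y, 13 mm thick; it belongs to no kit and stays where it lies. Origin: middle of its length, on its underside, z up.

How it is judged (in metres and radians):
At the end, for the whole second after the job is handed in: Reel, bottle, stamp upright on the floor of their pockets, within 14 mm of centre in x and y (stamp 19 in y); screwdriver and blue marker flat in their slots, within 15 mm of the centre line, 18 mm (marker 25) lengthwise, 0.2 rad; white marker moved under 30 mm; all released, at rest (x of solder in the frame of repair_tray between -0.063 and -0.035 m and y of solder in the frame of repair_tray between -0.047 and -0.019 m and z of solder in the frame of repair_tray between 0.002 and 0.01 m and linear speed of each of solder, flux_bottle, screwdriver, stamp, blue_marker, white_marker below 0.02 m/s and contact force between each of solder, flux_bottle, screwdriver, stamp, blue_marker, white_marker and the fingers below 0.05 N and angle between each of solder, flux_bottle, screwdriver, stamp, blue_marker's own z axis and vertical below 0.12 rad and x of flux_bottle in the frame of repair_tray between 0.043 and 0.071 m and y of flux_bottle in the frame of repair_tray between -0.047 and -0.019 m and z of flux_bottle in the frame of repair_tray between 0.002 and 0.01 m and x of screwdriver in the frame of repair_tray between -0.018 and 0.018 m and y of screwdriver in the frame of repair_tray between 0.041 and 0.071 m and z of screwdriver in the frame of repair_tray between 0.001 and 0.011 m and angle between the y axis of screwdriver and the x axis of repair_tray, either way round below 0.2 rad and x of stamp in the frame of inspection_tray between -0.014 and 0.014 m and y of stamp in the frame of inspection_tray between -0.052 and -0.014 m and z of stamp in the frame of inspection_tray between 0.002 and 0.01 m and x of blue_marker in the frame of inspection_tray between -0.025 and 0.025 m and y of blue_marker in the frame of inspection_tray between 0.04 and 0.072 m and z of blue_marker in the frame of inspection_tray between 0.001 and 0.011 m and angle between the y axis of blue_marker and the x axis of inspection_tray, either way round below 0.2 rad and distance of white_marker from where it was at the start of the episode below 0.03 m); the robot touches nothing.
It also fails if it takes over 136 s, if anything falls off the work surface, if the arm or the gripper's body presses on something with over 40 N, if the wrist force passes 120 N, or if a joint passes its speed limit or range.

ROBOT

A 6-joint arm with a two-finger parallel gripper is mounted at the origin on a cart in front of the work surface, level with it; the furniture and walls round the work are solid. World frame = base frame: x ahead of the robot, y to its left, z up, the work surface at z = 0. Lengths are in mm, angles in rad, forces in N, time in s.
With the tool pointing down it reaches from about 275 to 750 mm from the base axis. Payload 10.2 kg.
Tool frame: the origin (TCP) lies on the front face of the gripper's body, between the roots of the fingers; the fingertips stand 73 mm ahead of it and the grasp point (between the pads) lies 54 mm ahead of it; z points along the fingers, y is the line along which they close (so a half turn about z gives the same grasp; the last joint's range is limited). The gripper opens to 85 mm and grips with 20 to 120 N. Pads are 22 mm wide; open, the fingers measure 114 mm over their backs; the gripper's body (76 mm by 85 mm) begins 54 mm behind the grasp point. The pads swing forward as they close: fully open they stand 13 mm farther back than shut.
Start: joints at [0.918, 0.313, 1.498, -0, 1.331, -0.223], TCP at [218.775, 477.252, 303.894] pointing down, gripper open.
Joint ranges: [-2.94, 2.94], [-0.97, 2.17], [0.19, 2.56], [-1.23, 4.37], [0.02, 3.11], [-2.88, 2.88]. Speed limits (rad/s): [2.39, 2.39, 3.01, 3.14, 3.14, 3.14].

INTERFACE

Orientations are given as a unit quaternion [w, x, y, z].
In Python, from rig import * gives the robot as it stands.
- The arm moves only by the tool step_arm, never from a script. Its argument "plan" is a list of rows, each an object with "offset": the shift along the tool's x, y, z in cm, a list of three; "rot": the turn, a rotation vector about the tool's x, y, z in degrees, a list of three; "gripper": the finger opening in cm, from 0 to 8.54. In form: [{"offset": [x, y, z], "rot": [wx, wy, wz], "gripper": gripper}, ...]. A call has 1 to 12 rows; each row is the pose to reach, as a shift and turn from the pose commanded when the call began, along the tool's axes at that moment; what a row does not reach only later rows make up. A row lasts 1/10 s, in which the tool goes at most 50 mm and 8.59 degrees, less where a joint would pass 70% of its speed; a pose out of reach is approached as far as the arm can. A call with a gripper value outside its range is refused whole. The fingers move at their own pace and stop on an object; "squeeze" is the grip in N (left out, the last holds). Time passes only in rows, so rows that repeat a pose let the fingers close. It gives the time, the measured TCP pose, the force, the opening and the grip force at its end, in the units of the state.
- sense(): the state, without advancing time (a new reading comes with each control period).
- capture(name): name is "scene" or "top" or "wrist"; returns a dict with "color" (420x560x3 uint8, red, green, blue), "depth" (420x560 float32, mm along the optical axis (not along the pixel's ray), 0 where there is no reading), "vertical_fov" (degrees; the focal length in pixels is half the picture's height over the tangent of half this angle, whatever the lens; pixels are square), "cx", "cy" (the principal point, pixels), "rvec" (rotation vector, rad) and "tvec" (3), from world to camera coordinates, as OpenCV has them; the wrist camera has in their place "mount" (4x4, takes a point from camera to tool coordinates, whose origin is the TCP and whose axes are the flange's). Camera axes: x right, y down, z forward; pixel columns grow to the right and rows downward; lengths in mm; the calibration is good to about 2 mm. A picture is of the moment at which its call begins: read the wrist's pose just before it.
- finish_job(): hands the job in; it is judged then, once.
The state is a dict: "time_s": time; "joints": joint angles; "dq": joint speeds; "tau": joint torques, N m; "eef_pos": TCP position; "ee_rot": TCP orientation; "force": force on the tool from outside, world axes, zero at the start; "wrist_torque": the same for the moment, N m; "grip_width": opening from 0.0 (shut) to 1.0 (fully open); "grip_force": force on a finger pad.
Only numpy, scipy, OpenCV 4.12 (cv2) and the standard library are available. Lean on these libraries where they do the work, as an engineer would, in place of code of your own. Each camera call takes 0.05 s, during which the arm holds its last target. There are 200 camera calls.

## Working session

There is one attempt and no reset: what is moved stays moved. The work goes in short steps, Python scripts to look and compute and a tool call to move; the robot and the scene stay as the last step left them, time stands still between calls to the robot, and variables do not carry over. Pictures are saved under pics/ and viewed, at most 14 in all, crops included, and the job is handed in when it is done.

Besides the shell and the picture viewer there is one more tool, called after "Call:" in YAML: its name, and indented under it one key for each argument. step_arm: Moves the arm, as the interface text tells. Its arguments: {"type":"object","properties":{"plan":{"type":"array"},"squeeze":{"type":"number"}},"required":["plan"]}

```bash
ls; mkdir -p pics; cat > h.py <<'E'
from rig import *
import numpy as np, cv2
from scipy.spatial.transform import Rotation as R
def K(c):
    h,w=c["color"].shape[:2]; f=h/2/np.tan(np.radians(c["vertical_fov"])/2)
    return f,c["cx"],c["cy"]
def pose(c,s=None):
    """camera->world R,t"""
    if "rvec" in c:
        r=R.from_rotvec(np.ravel(c["rvec"])).as_matrix(); return r.T,-r.T@np.ravel(c["tvec"])
    q=s["ee_rot"]; T=np.eye(4); T[:3,:3]=R.from_quat([q[1],q[2],q[3],q[0]]).as_matrix(); T[:3,3]=s["eef_pos"]
    M=T@np.array(c["mount"]); return M[:3,:3],M[:3,3]
def ray(c,u,v,z,s=None):
    f,cx,cy=K(c); r,t=pose(c,s); d=r@np.array([(u-cx)/f,(v-cy)/f,1.]); return t+d*(z-t[2])/d[2]
def cloud(c,s=None):
    f,cx,cy=K(c); r,t=pose(c,s); d=c["depth"]; v,u=np.indices(d.shape)
    P=np.stack([(u-cx)/f*d,(v-cy)/f*d,d],-1)@r.T+t; P[d<=0]=np.nan; return P
def save(c,n): cv2.imwrite("pics/"+n,c["color"][:,:,::-1])
E
python3 - <<'E'
from h import *
s=sense(); print(s)
import pickle
for n in ["scene","top"]:
    c=capture(n); save(c,n+"0.png"); pickle.dump(c,open(n+".pkl","wb")); print(n,pose(c)[1],c["vertical_fov"],c["cx"],c["cy"])
E
```

```text
pics
{'time_s': 0.0, 'joints': array([ 9.17565038e-01,  3.13455417e-01,  1.49849583e+00, -2.34899467e-05,
        1.33102299e+00, -2.23391211e-01]), 'dq': array([-0.00134411, -0.00084172, -0.0009746 , -0.00185927, -0.0006594 ,
       -0.00106833]), 'tau': array([ 4.46493232e-04, -4.12246513e+01, -2.59756690e+01, -8.01093421e-06,
        3.83306309e-03,  1.75899231e-05]), 'eef_pos': array([218.67450245, 477.08407425, 303.3101332 ]), 'ee_rot': array([-2.82851607e-04,  2.13266524e-01,  9.76993814e-01, -6.30333854e-04]), 'force': array([ 0.15848358,  0.21682583, -0.32095334]), 'wrist_torque': array([-0.02387418,  0.02319751, -0.0724781 ]), 'grip_force': 0.0, 'grip_width': 0.9995468295603007}
scene [185.37859338 705.90946576 676.78126754] 51.61413957267742 278.5854852187852 213.63522678459952
top [ 406.34103298   18.29633115 1155.76028019] 43.391260136936864 272.6295395067475 215.76907478893372
```

View pics/top0.png

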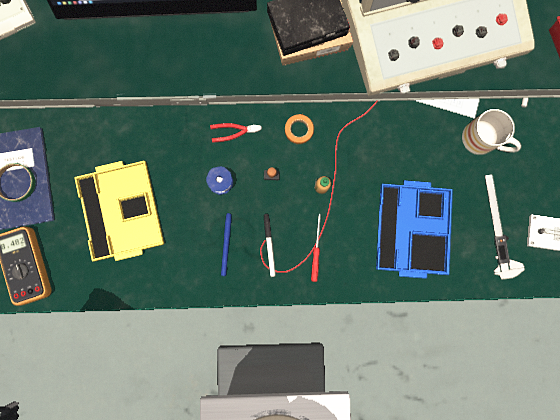

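View pics/scene0.png

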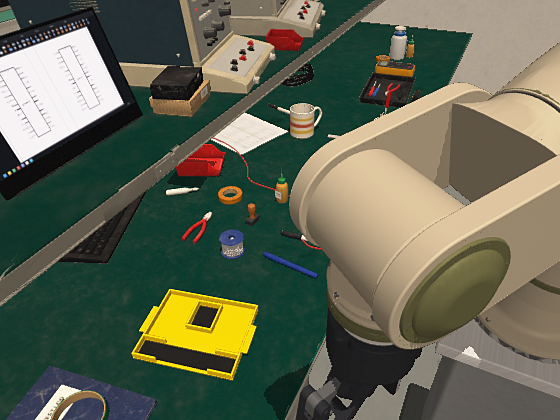

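The top view shows world +x up and +y left. Reel (220,180), stamp (272,173), bottle (323,184), blue marker (226,244), white marker (268,245), screwdriver (316,250), yellow tray (119,212), blue tray (415,228). In the scene view the arm hides the blue tray.

```bash
python3 - <<'E'
from h import *
import pickle
c=pickle.load(open("top.pkl","rb")); P=cloud(c); hsv=cv2.cvtColor(c["color"],cv2.COLOR_RGB2HSV)
def blob(name,box,lo,hi,z,zmin=None):
    u0,v0,u1,v1=box; m=np.zeros(hsv.shape[:2],np.uint8); m[v0:v1,u0:u1]=cv2.inRange(hsv,lo,hi)[v0:v1,u0:u1]
    if len(np.shape(lo))==0: pass
    n,l,st,_=cv2.connectedComponentsWithStats(m); k=1+st[1:,4].argmax(); m=(l==k)
    v,u=np.nonzero(m); W=np.array([ray(c,a,b,z)[:2] for a,b in zip(u,v)],np.float32)
    r=cv2.minAreaRect(W); print(name,len(u),"rect",np.round(r[0]),np.round(r[1]),round(r[2],1),"mean",W.mean(0).round(),"ptsZ",np.nanpercentile(P[m][:,2],[5,50,95]).round())
    return W
blob("yellow",(60,140,180,280),(22,80,80),(35,255,255),14)
blob("btray",(370,170,460,290),(100,120,80),(125,255,255),14)
blob("reel",(200,160,240,200),(100,100,40),(130,255,255),42)
blob("stamp",(262,165,282,175),(0,80,60),(20,255,255),50)
blob("stampall",(260,162,284,182),(0,0,0),(180,255,70),14)
blob("bcap",(310,172,335,196),(36,80,60),(80,255,255),62)
blob("bbody",(310,172,335,196),(5,100,60),(30,255,255),40)
blob("blue",(210,205,238,285),(100,100,40),(130,255,255),9)
blob("white",(258,210,278,280),(0,0,140),(180,70,255),9)
blob("whitecap",(258,210,278,240),(0,0,0),(180,255,40),9)
blob("sdh",(308,245,324,285),(0,120,80),(6,255,255),10)
blob("sdshaft",(314,210,324,245),(0,0,110),(180,90,255),7)
# dark pockets for trays
for n,b in [("yslot",(70,170,110,262)),("ypock",(114,190,152,222)),("bslot",(378,185,398,272)),("bl",(408,230,450,275)),("bs",(415,185,450,220))]:
    blob(n,b,(0,0,0),(180,255,70),4)
print(sense()["joints"])
E
```

```text
yellow 4708 rect [555. 328.] [213. 159.] 12.4 mean [556. 317.] ptsZ [ 0.  5. 17.]
btray 3788 rect [ 498. -314.] [160. 212.] 84.1 mean [ 504. -319.] ptsZ [ 0.  6. 18.]
reel 473 rect [610. 106.] [60. 56.] 43.3 mean [611. 106.] ptsZ [ 0. 41. 45.]
stamp 65 rect [627.  -5.] [19. 15.] 88.7 mean [626.  -5.] ptsZ [41. 51. 55.]
stampall 50 rect [621. -10.] [26. 39.] 41.5 mean [625. -14.] ptsZ [-2.  4. 17.]
bcap 65 rect [ 599. -116.] [16. 18.] 42.9 mean [ 599. -116.] ptsZ [62. 68. 77.]
bbody 137 rect [ 596. -114.] [30. 37.] 43.6 mean [ 593. -113.] ptsZ [11. 49. 55.]
blue 361 rect [476.  97.] [ 13. 135.] 84.2 mean [476.  97.] ptsZ [ 2. 11. 15.]
white 201 rect [446.   2.] [86. 11.] 4.9 mean [446.   2.] ptsZ [ 7. 11. 15.]
whitecap 4 rect [507.   0.] [0. 7.] 88.5 mean [507.   0.] ptsZ [ 1.  8. 13.]
sdh 241 rect [429. -90.] [24. 78.] 84.1 mean [429. -94.] ptsZ [ 1. 11. 16.]
sdshaft 69 rect [ 504. -105.] [ 5. 68.] 83.2 mean [ 504. -105.] ptsZ [-2.  7. 12.]
yslot 1130 rect [543. 383.] [175.  32.] 12.5 mean [542. 383.] ptsZ [1. 4. 8.]
ypock 411 rect [562. 297.] [38. 52.] 12.2 mean [562. 297.] ptsZ [1. 4. 8.]
bslot 1104 rect [ 504. -260.] [ 31. 176.] 84.0 mean [ 503. -260.] ptsZ [0. 4. 8.]
bl 1092 rect [ 446. -344.] [72. 75.] 84.2 mean [ 446. -344.] ptsZ [0. 4. 8.]
bs 470 rect [ 552. -355.] [48. 50.] 84.2 mean [ 551. -355.] ptsZ [1. 4. 8.]
[ 9.17620095e-01  3.13412941e-01  1.49832802e+00  6.20403490e-06
  1.33099986e+00 -2.23399156e-01]
```

```bash
python3 - <<'E'
import cv2
i=cv2.imread("pics/top0.png")[110:290,60:460]; cv2.imwrite("pics/topcrop.png",cv2.resize(i,(800,360),interpolation=cv2.INTER_CUBIC))
E
```

```text
(no output)
```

View pics/topcrop.png

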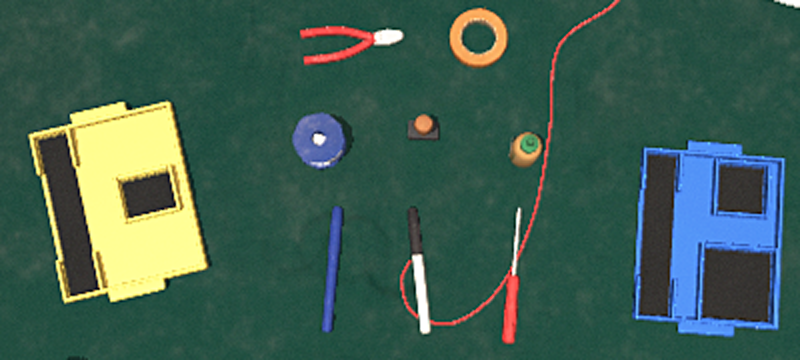

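The crop confirms the layout: both slots on the world +y side, the blue tray's large pocket at its near end and the yellow tray's pocket at about crop (150,190). Moving above the reel.

Call:
step_arm:
  plan:
    - {"offset": [-51.1, -17.4, 5.3], "rot": [0, 0, -24.6], "gripper": 8.5}
    - {"offset": [-51.1, -17.4, 5.3], "rot": [0, 0, -24.6], "gripper": 8.5}
    - {"offset": [-51.1, -17.4, 5.3], "rot": [0, 0, -24.6], "gripper": 8.5}
    - {"offset": [-51.1, -17.4, 5.3], "rot": [0, 0, -24.6], "gripper": 8.5}
    - {"offset": [-51.1, -17.4, 5.3], "rot": [0, 0, -24.6], "gripper": 8.5}
    - {"offset": [-51.1, -17.4, 5.3], "rot": [0, 0, -24.6], "gripper": 8.5}
    - {"offset": [-51.1, -17.4, 5.3], "rot": [0, 0, -24.6], "gripper": 8.5}
    - {"offset": [-51.1, -17.4, 5.3], "rot": [0, 0, -24.6], "gripper": 8.5}
    - {"offset": [-51.1, -17.4, 5.3], "rot": [0, 0, -24.6], "gripper": 8.5}
    - {"offset": [-51.1, -17.4, 5.3], "rot": [0, 0, -24.6], "gripper": 8.5}
    - {"offset": [-51.1, -17.4, 5.3], "rot": [0, 0, -24.6], "gripper": 8.5}
    - {"offset": [-51.1, -17.4, 5.3], "rot": [0, 0, -24.6], "gripper": 8.5}

```text
time_s: 1.3
eef_pos: [613.0, 102.2, 249.2]
ee_rot: [-0.001, 0.002, 1.0, -0.0]
force: [0.1, -0.0, 0.5]
grip_width: 0.997
grip_force: 0.0
```

```bash
python3 - <<'E'
from h import *
s=sense(); c=capture("wrist"); save(c,"w1.png"); print(np.array(c["mount"]).round(3)); print(s["eef_pos"],s["ee_rot"],s["time_s"],s["joints"])
P=cloud(c,s); hsv=cv2.cvtColor(c["color"],cv2.COLOR_RGB2HSV)
m=(P[:,:,2]>36)&(P[:,:,2]<50)&(abs(P[:,:,0]-610)<50)&(abs(P[:,:,1]-106)<50)
q=P[m]; print(m.sum(), cv2.minEnclosingCircle(q[:,:2].astype(np.float32)), q.mean(0), np.nanmedian(P[300:,:,2]))
E
```

```text
[[ 1.0000e-03 -9.5300e-01 -3.0400e-01  7.7316e+01]
 [ 1.0000e+00  0.0000e+00  1.0000e-03 -1.4120e+00]
 [-1.0000e-03 -3.0400e-01  9.5300e-01 -6.9669e+01]
 [ 0.0000e+00  0.0000e+00  0.0000e+00  1.0000e+00]]
[613.0206278  102.22123434 249.15100948] [-6.77140549e-04  2.31100856e-03  9.99997037e-01 -3.56893323e-04] 1.3 [-2.27905430e-02  5.68854540e-01  1.26020990e+00 -7.66531315e-04
  1.31386767e+00 -1.58876957e+00]
3062 ((613.4442138671875, 106.36344146728516), 27.7797908782959) [612.42437164 106.39533183  41.13093339] 225.80510103421574
```

View pics/w1.png

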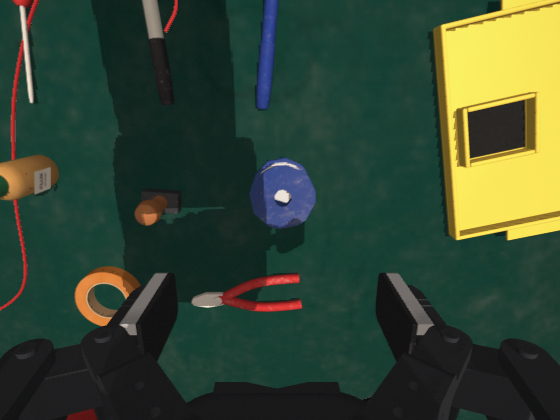

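The wrist view shows the reel at (283,195), with the fingers at the bottom, clear of the pliers at (260,293). Measured reel centre is (613,106).

Call:
step_arm:
  plan:
    - {"offset": [-0.2, 0, 5], "rot": [0, 0, 0], "gripper": 8.5}
    - {"offset": [-0.2, 0, 9], "rot": [0, 0, 0], "gripper": 8.5}
    - {"offset": [-0.2, 0, 12], "rot": [0, 0, 0], "gripper": 8.5}
    - {"offset": [-0.2, 0, 12], "rot": [0, 0, 0], "gripper": 8.5}
    - {"offset": [-0.2, 0, 12], "rot": [0, 0, 0], "gripper": 8.5}

```text
time_s: 1.85
eef_pos: [612.8, 106.9, 132.0]
ee_rot: [0.0, -0.0, 1.0, 0.0]
force: [0.8, 0.1, 1.0]
grip_width: 0.995
grip_force: 0.0
```

```bash
python3 - <<'E'
from h import *
s=sense(); print(s["eef_pos"],s["ee_rot"])
E
```

```text
[612.78110242 106.89470045 132.04372776] [ 3.32304919e-04 -1.73123801e-04  9.99999929e-01  4.68722580e-05]
```

Call:
step_arm:
  plan:
    - {"offset": [0, 0, 2.5], "rot": [0, 0, 0], "gripper": 8.5}
    - {"offset": [0, 0, 4.5], "rot": [0, 0, 0], "gripper": 8.5}
    - {"offset": [0, 0, 4.5], "rot": [0, 0, 0], "gripper": 8.5}
    - {"offset": [0, 0, 4.5], "rot": [0, 0, 0], "gripper": 4.8}
    - {"offset": [0, 0, 4.5], "rot": [0, 0, 0], "gripper": 4.8}
    - {"offset": [0, 0, 4.5], "rot": [0, 0, 0], "gripper": 4.8}
    - {"offset": [0, 0, 4.5], "rot": [0, 0, 0], "gripper": 4.8}
    - {"offset": [0, 0, 4.5], "rot": [0, 0, 0], "gripper": 4.8}
    - {"offset": [0, 0, 4.5], "rot": [0, 0, 0], "gripper": 4.8}
    - {"offset": [0, 0, 4.5], "rot": [0, 0, 0], "gripper": 4.8}
  squeeze: 60

```text
time_s: 2.85
eef_pos: [613.8, 106.3, 88.5]
ee_rot: [0.002, 0.0, 1.0, 0.0]
force: [-1.6, -0.3, 6.8]
grip_width: 0.628
grip_force: 63.1
```

Call:
step_arm:
  plan:
    - {"offset": [0, 0, -5], "rot": [0, 0, 0], "gripper": 4.8}
    - {"offset": [1, -2, -10], "rot": [0, 0, 0], "gripper": 4.8}
    - {"offset": [16.7, -45.0, -11], "rot": [0, 0, 5.9], "gripper": 4.8}
    - {"offset": [16.7, -45.0, -11], "rot": [0, 0, 5.9], "gripper": 4.8}
    - {"offset": [16.7, -45.0, -11], "rot": [0, 0, 5.9], "gripper": 4.8}
    - {"offset": [16.7, -45.0, -11], "rot": [0, 0, 5.9], "gripper": 4.8}
    - {"offset": [16.7, -45.0, -11], "rot": [0, 0, 5.9], "gripper": 4.8}
    - {"offset": [16.7, -45.0, -11], "rot": [0, 0, 5.9], "gripper": 4.8}
    - {"offset": [16.7, -45.0, -11], "rot": [0, 0, 5.9], "gripper": 4.8}
    - {"offset": [16.7, -45.0, -11], "rot": [0, 0, 5.9], "gripper": 4.8}
    - {"offset": [16.7, -45.0, -11], "rot": [0, 0, 5.9], "gripper": 4.8}
    - {"offset": [16.7, -45.0, -11], "rot": [0, 0, 5.9], "gripper": 4.8}

```text
time_s: 4.05
eef_pos: [443.6, -348.1, 196.9]
ee_rot: [0.001, 0.054, 0.999, -0.001]
force: [0.6, 1.2, -3.5]
grip_width: 0.633
grip_force: 65.9
```

Call:
step_arm:
  plan:
    - {"offset": [0, 0, 0], "rot": [0, 0, 0], "gripper": 4.8}
    - {"offset": [0, 0, 0], "rot": [0, 0, 0], "gripper": 4.8}
    - {"offset": [0, 0, 0], "rot": [0, 0, 0], "gripper": 4.8}

```text
time_s: 4.35
eef_pos: [446.2, -342.4, 196.1]
ee_rot: [-0.0, 0.051, 0.999, 0.0]
force: [0.6, -0.0, -3.5]
grip_width: 0.628
grip_force: 65.9
```

```bash
python3 - <<'E'
from h import *
s=sense(); c=capture("wrist"); save(c,"w2.png"); print(s["eef_pos"],s["ee_rot"],s["grip_width"])
P=cloud(c,s)
# dark pocket floors seen on z=4 plane
hsv=cv2.cvtColor(c["color"],cv2.COLOR_RGB2HSV); m=cv2.inRange(hsv,(100,110,60),(125,255,255))
q=P[(m>0)&(P[:,:,2]>12)&(P[:,:,2]<20)&(P[:,:,0]>350)][:,:2]; print(len(q),cv2.minAreaRect(q.astype(np.float32)))
E
```

```text
[ 446.2047823  -342.36438937  196.0687681 ] [-1.74842474e-05  5.07953296e-02  9.98709068e-01  1.79673200e-04] 0.6282311077113188
5971 ((497.8053283691406, -316.5216369628906), (156.37335205078125, 210.22860717773438), 84.04612731933594)
```

View pics/w2.png

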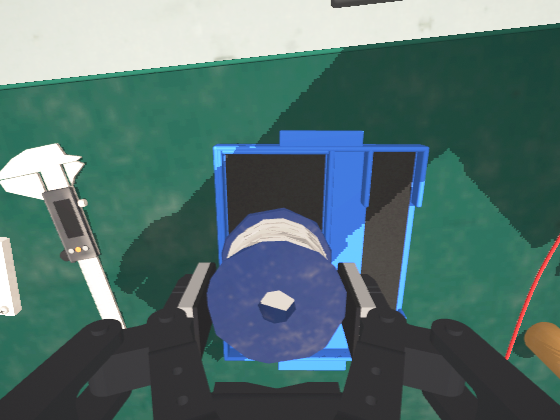

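The reel at (277,290) hangs upright in the grip above the large pocket. Tray origin is (498,-316), confirming the target.

Call:
step_arm:
  plan:
    - {"offset": [0, 0.1, 4], "rot": [0, 0, 0], "gripper": 4.8}
    - {"offset": [0, 0.1, 7.5], "rot": [0, 0, 0], "gripper": 4.8}
    - {"offset": [0, 0.1, 9.5], "rot": [0, 0, 0], "gripper": 4.8}
    - {"offset": [0, 0.1, 10.3], "rot": [0, 0, 0], "gripper": 4.8}
    - {"offset": [0, 0.1, 10.3], "rot": [0, 0, 0], "gripper": 4.8}
    - {"offset": [0, 0.1, 10.3], "rot": [0, 0, 0], "gripper": 4.8}
    - {"offset": [0, 0.1, 10.3], "rot": [0, 0, 0], "gripper": 8.5}
    - {"offset": [0, 0.1, 10.3], "rot": [0, 0, 0], "gripper": 8.5}
    - {"offset": [0, 0.1, 10.3], "rot": [0, 0, 0], "gripper": 8.5}
    - {"offset": [0, 0.1, 10.3], "rot": [0, 0, 0], "gripper": 8.5}
    - {"offset": [0, 0.1, 10.3], "rot": [0, 0, 0], "gripper": 8.5}

```text
time_s: 5.5
eef_pos: [445.7, -342.8, 93.0]
ee_rot: [0.0, 0.052, 0.999, -0.0]
force: [0.8, -0.5, 0.4]
grip_width: 0.998
grip_force: 0.0
```

Call:
step_arm:
  plan:
    - {"offset": [0, 0, -3], "rot": [0, 0, 0], "gripper": 8.5}
    - {"offset": [0, 0, -8], "rot": [0, 0, 0], "gripper": 8.5}
    - {"offset": [0, 0, -13], "rot": [0, 0, 0], "gripper": 8.5}
    - {"offset": [0, 0, -15], "rot": [0, 0, 0], "gripper": 8.5}
    - {"offset": [0, 0, -15], "rot": [0, 0, 0], "gripper": 8.5}
    - {"offset": [0, 0, -15], "rot": [0, 0, 0], "gripper": 8.5}

```text
time_s: 6.1
eef_pos: [445.5, -342.6, 242.2]
ee_rot: [-0.0, 0.052, 0.999, 0.0]
force: [0.0, 0.3, -1.8]
grip_width: 0.997
grip_force: 0.0
```

```bash
python3 - <<'E'
from h import *
s=sense(); c=capture("wrist"); save(c,"w3.png"); print(s["eef_pos"],s["ee_rot"],s["grip_width"])
P=cloud(c,s); m=(P[:,:,2]>38)&(P[:,:,2]<60)&(abs(P[:,:,0]-446)<60)&(abs(P[:,:,1]+344)<60); q=P[m]
print(len(q),cv2.minEnclosingCircle(q[:,:2].astype(np.float32)),np.percentile(q[:,2],[5,50,95]))
E
```

```text
[ 445.51296618 -342.58144216  242.23226124] [-2.64554603e-04  5.17006112e-02  9.98662554e-01  2.81894114e-04] 0.9968541064903085
3432 ((445.8194580078125, -343.7018737792969), 27.772907257080078) [40.74917951 45.10578357 46.3017862 ]
```

Call:
step_arm:
  plan:
    - {"offset": [3.0, 24.1, 0], "rot": [0, 0, 0], "gripper": 4}
    - {"offset": [3.0, 24.1, 0], "rot": [0, 0, 0], "gripper": 4}
    - {"offset": [3.0, 24.1, 0], "rot": [0, 0, 0], "gripper": 4}
    - {"offset": [3.0, 24.1, 0], "rot": [0, 0, 0], "gripper": 4}
    - {"offset": [3.0, 24.1, 0], "rot": [0, 0, 0], "gripper": 4}
    - {"offset": [3.0, 24.1, 0], "rot": [0, 0, 0], "gripper": 4}
    - {"offset": [3.0, 24.1, 0], "rot": [0, 0, 0], "gripper": 4}
    - {"offset": [3.0, 24.1, 0], "rot": [0, 0, 0], "gripper": 4}
    - {"offset": [3.0, 24.1, 0], "rot": [0, 0, 0], "gripper": 4}

```text
time_s: 7.05
eef_pos: [440.7, -101.0, 242.4]
ee_rot: [-0.0, 0.052, 0.999, 0.0]
force: [-0.4, -0.5, -0.1]
grip_width: 0.47
grip_force: 0.0
```

```bash
cat >> h.py <<'E'
def tool(s,d):
    q=s["ee_rot"]; return (R.from_quat([q[1],q[2],q[3],q[0]]).inv().apply(d)/10).round(2)
E
python3 - <<'E'
from h import *
s=sense(); c=capture("wrist"); save(c,"w4.png"); print(s["eef_pos"],s["ee_rot"],s["grip_width"])
hsv=cv2.cvtColor(c["color"],cv2.COLOR_RGB2HSV); P=cloud(c,s)
m=cv2.inRange(hsv,(0,120,80),(7,255,255))|cv2.inRange(hsv,(174,120,80),(180,255,255))
m=cv2.morphologyEx(m,cv2.MORPH_OPEN,np.ones((9,9),np.uint8))
n,l,st,ce=cv2.connectedComponentsWithStats(m)
for k in range(1,n):
    if st[k,4]<200: continue
    v,u=np.nonzero(l==k); W=np.array([ray(c,a,b,10,s)[:2] for a,b in zip(u,v)],np.float32); print(st[k],cv2.minAreaRect(W), np.nanmedian(P[l==k],0))
E
```

```text
[ 440.71776412 -100.95298722  242.38312786] [-4.29048254e-04  5.24737523e-02  9.98622201e-01  1.41928393e-04] 0.46952867454948605
[ 273  131   16   83 1236] ((426.60400390625, -96.69659423828125), (13.333724975585938, 73.7309799194336), 83.8603744506836) [423.51094065 -96.60903805  11.89928901]
```

View pics/w4.png

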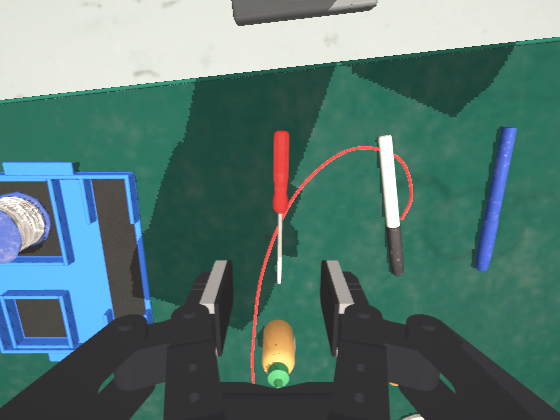

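The wrist view shows the screwdriver handle at (281,172), in line with the tool's x, and the white marker at (391,205), well clear of the fingers.

Call:
step_arm:
  plan:
    - {"offset": [0.7, 0.3, 5], "rot": [0, 0, 0], "gripper": 4}
    - {"offset": [0.7, 0.3, 10], "rot": [0, 0, 0], "gripper": 4}
    - {"offset": [0.7, 0.3, 14], "rot": [0, 0, 0], "gripper": 4}
    - {"offset": [0.7, 0.3, 16], "rot": [0, 0, 0], "gripper": 4}
    - {"offset": [0.7, 0.3, 16.5], "rot": [0, 0, 0], "gripper": 4}
    - {"offset": [0.7, 0.3, 16.5], "rot": [0, 0, 0], "gripper": 0.8}
    - {"offset": [0.7, 0.3, 16.5], "rot": [0, 0, 0], "gripper": 0.8}
    - {"offset": [0.7, 0.3, 16.5], "rot": [0, 0, 0], "gripper": 0.8}
    - {"offset": [0.7, 0.3, 16.5], "rot": [0, 0, 0], "gripper": 0.8}
    - {"offset": [0.7, 0.3, 16.5], "rot": [0, 0, 0], "gripper": 0.8}
    - {"offset": [0.7, 0.3, 16.5], "rot": [0, 0, 0], "gripper": 0.8}
    - {"offset": [0.7, 0.3, 16.5], "rot": [0, 0, 0], "gripper": 0.8}
  squeeze: 40

```text
time_s: 8.3
eef_pos: [434.7, -96.6, 79.0]
ee_rot: [0.001, 0.052, 0.999, -0.001]
force: [-0.5, -1.0, 8.0]
grip_width: 0.149
grip_force: 42.0
```

Call:
step_arm:
  plan:
    - {"offset": [0, 0, -4], "rot": [0, 0, 0], "gripper": 0.8}
    - {"offset": [0, 0, -8], "rot": [0, 0, 0], "gripper": 0.8}
    - {"offset": [-5.6, -15.5, -8], "rot": [0, 0, 0], "gripper": 0.8}
    - {"offset": [-5.6, -15.5, -8], "rot": [0, 0, 0], "gripper": 0.8}
    - {"offset": [-5.6, -15.5, -8], "rot": [0, 0, 0], "gripper": 0.8}
    - {"offset": [-5.6, -15.5, -8], "rot": [0, 0, 0], "gripper": 0.8}
    - {"offset": [-5.6, -15.5, -8], "rot": [0, 0, 0], "gripper": 0.8}
    - {"offset": [-5.6, -15.5, -8], "rot": [0, 0, 0], "gripper": 0.8}
    - {"offset": [-5.6, -15.5, -8], "rot": [0, 0, 0], "gripper": 0.8}

```text
time_s: 9.2
eef_pos: [473.6, -255.0, 158.0]
ee_rot: [-0.0, 0.051, 0.999, 0.0]
force: [-0.8, -0.5, -0.6]
grip_width: 0.149
grip_force: 41.0
```

```bash
python3 - <<'E'
from h import *
s=sense(); c=capture("wrist"); save(c,"w5.png"); print(s["eef_pos"],s["ee_rot"],s["grip_width"])
E
```

```text
[ 473.63972736 -254.97085221  158.04594179] [-1.53756555e-04  5.11235793e-02  9.98692306e-01  1.85762700e-04] 0.14914819006938265
```

View pics/w5.png

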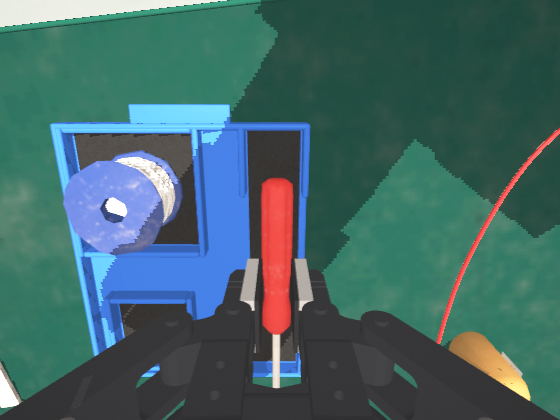

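The handle (277,255) is level and parallel above the slot. Lowering and releasing.

Call:
step_arm:
  plan:
    - {"offset": [0, -0.2, 4], "rot": [0, 0, 0], "gripper": 0.8}
    - {"offset": [0, -0.2, 6.5], "rot": [0, 0, 0], "gripper": 0.8}
    - {"offset": [0, -0.2, 7.3], "rot": [0, 0, 0], "gripper": 0.8}
    - {"offset": [0, -0.2, 7.3], "rot": [0, 0, 0], "gripper": 0.8}
    - {"offset": [0, -0.2, 7.3], "rot": [0, 0, 0], "gripper": 0.8}
    - {"offset": [0, -0.2, 7.3], "rot": [0, 0, 0], "gripper": 3.5}
    - {"offset": [0, -0.2, 7.3], "rot": [0, 0, 0], "gripper": 3.5}
    - {"offset": [0, -0.2, 7.3], "rot": [0, 0, 0], "gripper": 3.5}
    - {"offset": [0, -0.2, 7.3], "rot": [0, 0, 0], "gripper": 3.5}
    - {"offset": [0, -0.2, 3], "rot": [0, 0, 0], "gripper": 3.5}
    - {"offset": [0, -0.2, -2], "rot": [0, 0, 0], "gripper": 3.5}
    - {"offset": [0, -0.2, -7], "rot": [0, 0, 0], "gripper": 3.5}

```text
time_s: 10.45
eef_pos: [473.3, -258.0, 229.6]
ee_rot: [-0.0, 0.052, 0.999, 0.0]
force: [-0.2, -1.0, -1.2]
grip_width: 0.412
grip_force: 0.0
```

Call:
step_arm:
  plan:
    - {"offset": [-10.9, 15.4, -3], "rot": [0, 0, 0], "gripper": 8.5}
    - {"offset": [-10.9, 15.4, -3], "rot": [0, 0, 0], "gripper": 8.5}
    - {"offset": [-10.9, 15.4, -3], "rot": [0, 0, 0], "gripper": 8.5}
    - {"offset": [-10.9, 15.4, -3], "rot": [0, 0, 0], "gripper": 8.5}
    - {"offset": [-10.9, 15.4, -3], "rot": [0, 0, 0], "gripper": 8.5}
    - {"offset": [-10.9, 15.4, -3], "rot": [0, 0, 0], "gripper": 8.5}
    - {"offset": [-10.9, 15.4, -3], "rot": [0, 0, 0], "gripper": 8.5}
    - {"offset": [-10.9, 15.4, -3], "rot": [0, 0, 0], "gripper": 8.5}

```text
time_s: 11.25
eef_pos: [597.3, -117.3, 257.8]
ee_rot: [-0.0, 0.052, 0.999, 0.0]
force: [-0.5, -0.2, -1.1]
grip_width: 0.994
grip_force: 0.0
```

```bash
python3 - <<'E'
from h import *
s=sense(); c=capture("wrist"); save(c,"w6.png"); print(s["eef_pos"],s["ee_rot"],s["grip_width"])
hsv=cv2.cvtColor(c["color"],cv2.COLOR_RGB2HSV); P=cloud(c,s)
g=cv2.inRange(hsv,(38,130,110),(80,255,255))>0; ok=(abs(P[:,:,0]-598)<40)&(abs(P[:,:,1]+115)<40)
for lo,hi in [(15,30),(30,45),(45,57),(57,70),(70,110)]:
    q=P[ok&(P[:,:,2]>lo)&(P[:,:,2]<hi)]
    if len(q)>5: print(lo,len(q),np.percentile(q[:,:2],[2,98],axis=0).round(1).tolist(),cv2.minEnclosingCircle(q[:,:2].astype(np.float32)))
c=capture("top"); P=cloud(c)
ok=(abs(P[:,:,0]-487)<110)&(abs(P[:,:,1]+270)<40); hsv=cv2.cvtColor(c["color"],cv2.COLOR_RGB2HSV)
m=(cv2.inRange(hsv,(0,120,80),(7,255,255))>0)&ok; q=P[m]; print(len(q), cv2.minAreaRect(q[:,:2].astype(np.float32)) if len(q) else 0)
E
```

```text
[ 597.34089578 -117.28924041  257.78083037] [-2.50332899e-04  5.24823847e-02  9.98621818e-01  2.68189507e-05] 0.9944660609371796
15 114 [[582.1, -129.6], [598.2, -99.6]] ((592.65234375, -114.94868469238281), 15.794246673583984)
30 128 [[582.2, -130.3], [607.2, -99.9]] ((598.3169555664062, -115.42866516113281), 17.04753303527832)
45 531 [[582.9, -131.0], [607.3, -102.4]] ((597.576904296875, -116.77190399169922), 15.525707244873047)
57 398 [[588.3, -125.4], [605.8, -108.2]] ((597.5826416015625, -116.90469360351562), 9.571310997009277)
70 102 [[593.7, -120.3], [599.4, -113.2]] ((598.1524658203125, -116.40208435058594), 4.752313613891602)
220 ((465.8751525878906, -258.2138977050781), (16.93400764465332, 73.88825225830078), 85.28473663330078)
```

View pics/w6.png

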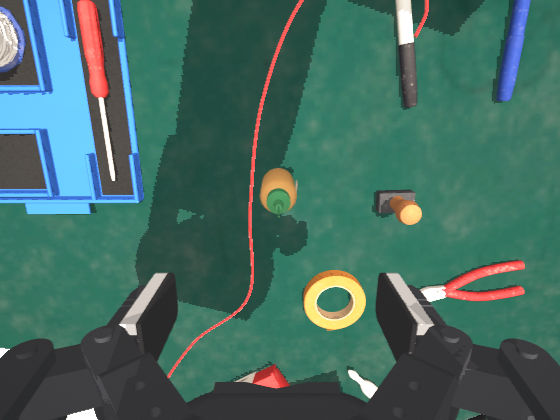

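The bottle stands at (279,190), between the open fingers' line, and the screwdriver lies in its slot at (102,90). Bottle centre is about (598,-116).

Call:
step_arm:
  plan:
    - {"offset": [0, 0.1, 5], "rot": [0, 0, 0], "gripper": 8.5}
    - {"offset": [0, 0.1, 10], "rot": [0, 0, 0], "gripper": 8.5}
    - {"offset": [0, 0.1, 14], "rot": [0, 0, 0], "gripper": 8.5}
    - {"offset": [0, 0.1, 15.3], "rot": [0, 0, 0], "gripper": 8.5}
    - {"offset": [0, 0.1, 15.3], "rot": [0, 0, 0], "gripper": 8.5}
    - {"offset": [0, 0.1, 15.3], "rot": [0, 0, 0], "gripper": 5}
    - {"offset": [0, 0.1, 15.3], "rot": [0, 0, 0], "gripper": 2.6}
    - {"offset": [0, 0.1, 15.3], "rot": [0, 0, 0], "gripper": 2.6}
    - {"offset": [0, 0.1, 15.3], "rot": [0, 0, 0], "gripper": 2.6}
    - {"offset": [0, 0.1, 15.3], "rot": [0, 0, 0], "gripper": 2.6}
    - {"offset": [0, 0.1, 15.3], "rot": [0, 0, 0], "gripper": 2.6}
    - {"offset": [0, 0.1, 15.3], "rot": [0, 0, 0], "gripper": 2.6}
  squeeze: 35

```text
time_s: 12.55
eef_pos: [598.5, -115.4, 106.2]
ee_rot: [0.001, 0.052, 0.999, -0.0]
force: [-1.0, -0.0, 6.2]
grip_width: 0.341
grip_force: 34.4
```

Call:
step_arm:
  plan:
    - {"offset": [0, 0, -4], "rot": [0, 0, 0], "gripper": 2.6}
    - {"offset": [0, 0, -8], "rot": [0, 0, 0], "gripper": 2.6}
    - {"offset": [2.2, -24.2, -9], "rot": [0, 0, 0], "gripper": 2.6}
    - {"offset": [2.2, -24.2, -9], "rot": [0, 0, 0], "gripper": 2.6}
    - {"offset": [2.2, -24.2, -9], "rot": [0, 0, 0], "gripper": 2.6}
    - {"offset": [2.2, -24.2, -9], "rot": [0, 0, 0], "gripper": 2.6}
    - {"offset": [2.2, -24.2, -9], "rot": [0, 0, 0], "gripper": 2.6}
    - {"offset": [2.2, -24.2, -9], "rot": [0, 0, 0], "gripper": 2.6}
    - {"offset": [2.2, -24.2, -9], "rot": [0, 0, 0], "gripper": 2.6}
    - {"offset": [2.2, -24.2, -9], "rot": [0, 0, 0], "gripper": 2.6}
    - {"offset": [2.2, -24.2, -9], "rot": [0, 0, 0], "gripper": 2.6}

```text
time_s: 13.65
eef_pos: [551.6, -352.4, 195.1]
ee_rot: [-0.0, 0.051, 0.999, 0.0]
force: [1.2, -1.0, -0.0]
grip_width: 0.342
grip_force: 35.0
```

```bash
python3 - <<'E'
from h import *
s=sense(); c=capture("wrist"); save(c,"w7.png"); print(s["eef_pos"],s["ee_rot"],s["grip_width"])
P=cloud(c,s); hsv=cv2.cvtColor(c["color"],cv2.COLOR_RGB2HSV)
m=(cv2.inRange(hsv,(8,110,90),(22,255,255))>0)&(np.hypot(P[:,:,0]-551,P[:,:,1]+355)<45); q=P[m]; print(len(q),q.min(0),q.max(0))
E
```

```text
[ 551.64411889 -352.40320103  195.06582663] [-2.19382610e-05  5.08211982e-02  9.98707765e-01  7.60419237e-05] 0.3417955482138997
4155 [ 532.50758749 -395.73565426    2.7141895 ] [ 574.51593997 -338.40576117  208.8044026 ]
```

View pics/w7.png

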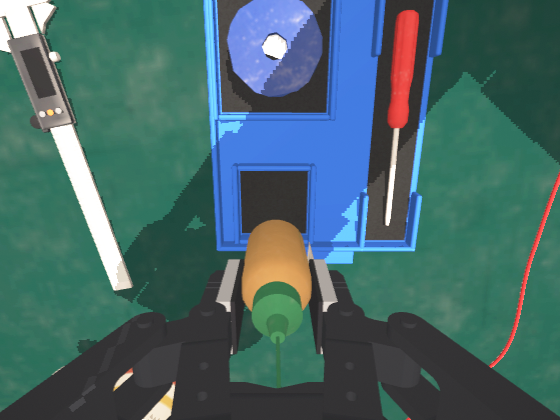

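The bottle (276,275) hangs upright over the smaller pocket (274,200); the reel (275,47) and screwdriver (400,110) are in place.

Call:
step_arm:
  plan:
    - {"offset": [0, 0, 4], "rot": [0, 0, 0], "gripper": 2.6}
    - {"offset": [0, 0, 7], "rot": [0, 0, 0], "gripper": 2.6}
    - {"offset": [0, 0, 8.3], "rot": [0, 0, 0], "gripper": 2.6}
    - {"offset": [0, 0, 8.3], "rot": [0, 0, 0], "gripper": 2.6}
    - {"offset": [0, 0, 8.3], "rot": [0, 0, 0], "gripper": 2.6}
    - {"offset": [0, 0, 8.3], "rot": [0, 0, 0], "gripper": 6}
    - {"offset": [0, 0, 8.3], "rot": [0, 0, 0], "gripper": 6}
    - {"offset": [0, 0, 8.3], "rot": [0, 0, 0], "gripper": 6}
    - {"offset": [0, 0, 8.3], "rot": [0, 0, 0], "gripper": 6}
    - {"offset": [0, 0, 5], "rot": [0, 0, 0], "gripper": 6}
    - {"offset": [0, 0, 0], "rot": [0, 0, 0], "gripper": 6}
    - {"offset": [0, 0, -5], "rot": [0, 0, 0], "gripper": 6}

```text
time_s: 14.9
eef_pos: [550.8, -353.5, 246.3]
ee_rot: [-0.0, 0.052, 0.999, 0.0]
force: [1.4, -0.6, 0.2]
grip_width: 0.708
grip_force: 0.0
```

```bash
python3 - <<'E'
from h import *
s=sense(); c=capture("wrist"); print(s["eef_pos"],s["ee_rot"])
P=cloud(c,s)
ok=(np.hypot(P[:,:,0]-551,P[:,:,1]+355)<25)
for lo,hi in [(25,45),(45,58),(60,75),(76,110)]:
    q=P[ok&(P[:,:,2]>lo)&(P[:,:,2]<hi)]
    if len(q)>5: print(lo,len(q),cv2.minEnclosingCircle(q[:,:2].astype(np.float32)))
print(tool(s,np.array([626.5,-5,250])-s["eef_pos"]))
E
```

```text
[ 550.84116016 -353.52537253  246.30903533] [-4.42753499e-04  5.17300068e-02  9.98660932e-01  3.90980332e-04]
25 189 ((549.6302490234375, -352.3635559082031), 16.648761749267578)
45 599 ((550.334716796875, -353.8963623046875), 15.608559608459473)
60 461 ((550.44482421875, -353.80572509765625), 9.818449020385742)
76 91 ((549.62646484375, -353.9678955078125), 3.285712480545044)
[-3.92 35.45 -0.35]
```

Call:
step_arm:
  plan:
    - {"offset": [-3.9, 35.4, -0.3], "rot": [0, 0, -5.9], "gripper": 6}
    - {"offset": [-3.9, 35.4, -0.3], "rot": [0, 0, -5.9], "gripper": 6}
    - {"offset": [-3.9, 35.4, -0.3], "rot": [0, 0, -5.9], "gripper": 6}
    - {"offset": [-3.9, 35.4, -0.3], "rot": [0, 0, -5.9], "gripper": 6}
    - {"offset": [-3.9, 35.4, -0.3], "rot": [0, 0, -5.9], "gripper": 6}
    - {"offset": [-3.9, 35.4, -0.3], "rot": [0, 0, -5.9], "gripper": 6}
    - {"offset": [-3.9, 35.4, -0.3], "rot": [0, 0, -5.9], "gripper": 6}
    - {"offset": [-3.9, 35.4, -0.3], "rot": [0, 0, -5.9], "gripper": 6}
    - {"offset": [-3.9, 35.4, -0.3], "rot": [0, 0, -5.9], "gripper": 6}
    - {"offset": [-3.9, 35.4, -0.3], "rot": [0, 0, -5.9], "gripper": 6}
    - {"offset": [-3.9, 35.4, -0.3], "rot": [0, 0, -5.9], "gripper": 6}
    - {"offset": [-3.9, 35.4, -0.3], "rot": [0, 0, -5.9], "gripper": 6}

```text
time_s: 16.15
eef_pos: [626.4, -7.0, 247.9]
ee_rot: [-0.0, 0.001, 1.0, -0.0]
force: [0.6, -0.3, -0.7]
grip_width: 0.703
grip_force: 0.0
```

```bash
python3 - <<'E'
from h import *
s=sense(); c=capture("wrist"); save(c,"w8.png"); print(s["eef_pos"],s["ee_rot"],s["grip_width"])
P=cloud(c,s)
ok=(np.hypot(P[:,:,0]-626,P[:,:,1]+7)<35)
for lo,hi in [(10,18),(18,35),(35,47),(47,60)]:
    q=P[ok&(P[:,:,2]>lo)&(P[:,:,2]<hi)]
    if len(q)>5: print(lo,len(q),cv2.minEnclosingCircle(q[:,:2].astype(np.float32)),cv2.minAreaRect(q[:,:2].astype(np.float32)))
E
```

```text
[626.37704825  -6.97000364 247.90374487] [-9.20020177e-06  1.11002530e-03  9.99999383e-01 -5.00103749e-05] 0.7028988169832509
10 500 ((624.7954711914062, -6.612135410308838), 18.926401138305664) ((624.8931274414062, -6.404478073120117), (33.997989654541016, 19.887889862060547), 85.75187683105469)
18 16 ((620.474609375, -6.5710859298706055), 4.415600299835205) ((618.3284912109375, -6.481043338775635), (8.831000328063965, 4.2960357666015625), 87.59757232666016)
35 100 ((624.6171264648438, -6.7214555740356445), 10.397534370422363) ((621.183349609375, -6.795024871826172), (12.550508499145508, 20.044960021972656), 1.2273459434509277)
47 398 ((624.8920288085938, -6.61646032333374), 9.33831787109375) ((624.9188842773438, -6.745378494262695), (17.964893341064453, 17.832290649414062), 0.4612853229045868)
```

View pics/w8.png

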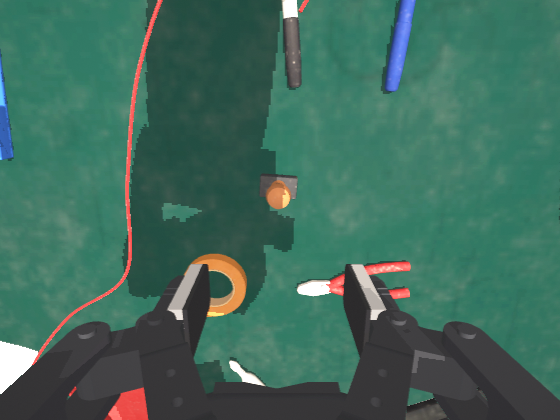

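The stamp stands at (279,190), square to the tool. Centre is (625,-6.7).

Call:
step_arm:
  plan:
    - {"offset": [0.1, 0, 5], "rot": [0, 0, 0], "gripper": 5}
    - {"offset": [0.1, 0, 10], "rot": [0, 0, 0], "gripper": 5}
    - {"offset": [0.1, 0, 14], "rot": [0, 0, 0], "gripper": 5}
    - {"offset": [0.1, 0, 15.5], "rot": [0, 0, 0], "gripper": 5}
    - {"offset": [0.1, 0, 15.5], "rot": [0, 0, 0], "gripper": 5}
    - {"offset": [0.1, 0, 15.5], "rot": [0, 0, 0], "gripper": 1.4}
    - {"offset": [0.1, 0, 15.5], "rot": [0, 0, 0], "gripper": 1.4}
    - {"offset": [0.1, 0, 15.5], "rot": [0, 0, 0], "gripper": 1.4}
    - {"offset": [0.1, 0, 15.5], "rot": [0, 0, 0], "gripper": 1.4}
    - {"offset": [0.1, 0, 15.5], "rot": [0, 0, 0], "gripper": 1.4}
    - {"offset": [0.1, 0, 15.5], "rot": [0, 0, 0], "gripper": 1.4}
    - {"offset": [0.1, 0, 15.5], "rot": [0, 0, 0], "gripper": 1.4}
  squeeze: 40

```text
time_s: 17.4
eef_pos: [626.6, -5.7, 95.4]
ee_rot: [0.002, 0.0, 1.0, -0.0]
force: [0.3, 1.0, 7.7]
grip_width: 0.215
grip_force: 39.0
```

Call:
step_arm:
  plan:
    - {"offset": [0, 0, -4], "rot": [0, 0, 0], "gripper": 1.4}
    - {"offset": [0, 0, -8], "rot": [0, 0, 0], "gripper": 1.4}
    - {"offset": [6.3, 30.3, -10], "rot": [0, 0, -12.4], "gripper": 1.4}
    - {"offset": [6.3, 30.3, -10], "rot": [0, 0, -12.4], "gripper": 1.4}
    - {"offset": [6.3, 30.3, -10], "rot": [0, 0, -12.4], "gripper": 1.4}
    - {"offset": [6.3, 30.3, -10], "rot": [0, 0, -12.4], "gripper": 1.4}
    - {"offset": [6.3, 30.3, -10], "rot": [0, 0, -12.4], "gripper": 1.4}
    - {"offset": [6.3, 30.3, -10], "rot": [0, 0, -12.4], "gripper": 1.4}
    - {"offset": [6.3, 30.3, -10], "rot": [0, 0, -12.4], "gripper": 1.4}
    - {"offset": [6.3, 30.3, -10], "rot": [0, 0, -12.4], "gripper": 1.4}
    - {"offset": [6.3, 30.3, -10], "rot": [0, 0, -12.4], "gripper": 1.4}
    - {"offset": [6.3, 30.3, -10], "rot": [0, 0, -12.4], "gripper": 1.4}

```text
time_s: 18.6
eef_pos: [563.2, 295.8, 193.0]
ee_rot: [0.0, -0.107, 0.994, -0.0]
force: [-0.3, -0.9, 0.5]
grip_width: 0.213
grip_force: 39.4
```

```bash
python3 - <<'E'
from h import *
s=sense(); c=capture("wrist"); save(c,"w9.png"); print(s["eef_pos"],s["ee_rot"],s["grip_width"],s["time_s"])
P=cloud(c,s); hsv=cv2.cvtColor(c["color"],cv2.COLOR_RGB2HSV); m=cv2.inRange(hsv,(22,80,80),(35,255,255))>0
q=P[m&(P[:,:,2]>11)&(P[:,:,2]<21)][:,:2].astype(np.float32); print(len(q),cv2.minAreaRect(q))
E
```

```text
[563.20441392 295.79819601 193.04234058] [ 2.95081097e-05 -1.06767530e-01  9.94284002e-01 -1.29954960e-04] 0.21273839322223936 18.6
7065 ((554.7709350585938, 327.2806701660156), (210.12380981445312, 156.670654296875), 12.390423774719238)
```

View pics/w9.png

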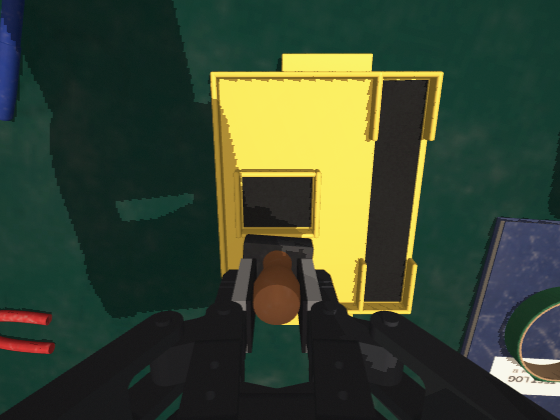

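The stamp (278,290) hangs upright behind the yellow pocket (278,200) in view, directly above it by pose; tray origin is (555,327).

Call:
step_arm:
  plan:
    - {"offset": [0.1, 0, 4], "rot": [0, 0, 0], "gripper": 1.4}
    - {"offset": [0.1, 0, 8], "rot": [0, 0, 0], "gripper": 1.4}
    - {"offset": [0.1, 0, 9.4], "rot": [0, 0, 0], "gripper": 1.4}
    - {"offset": [0.1, 0, 9.4], "rot": [0, 0, 0], "gripper": 1.4}
    - {"offset": [0.1, 0, 9.4], "rot": [0, 0, 0], "gripper": 1.4}
    - {"offset": [0.1, 0, 9.4], "rot": [0, 0, 0], "gripper": 4.5}
    - {"offset": [0.1, 0, 9.4], "rot": [0, 0, 0], "gripper": 4.5}
    - {"offset": [0.1, 0, 9.4], "rot": [0, 0, 0], "gripper": 4.5}
    - {"offset": [0.1, 0, 9.4], "rot": [0, 0, 0], "gripper": 4.5}
    - {"offset": [0.1, 0, 5], "rot": [0, 0, 0], "gripper": 4.5}
    - {"offset": [0.1, 0, 0], "rot": [0, 0, 0], "gripper": 4.5}
    - {"offset": [0.1, 0, -5], "rot": [0, 0, 0], "gripper": 4.5}

```text
time_s: 19.85
eef_pos: [561.3, 297.1, 244.6]
ee_rot: [-0.0, -0.108, 0.994, -0.0]
force: [0.8, 0.4, 0.3]
grip_width: 0.531
grip_force: 0.0
```

```bash
python3 - <<'E'
from h import *
s=sense(); c=capture("wrist"); print(s["eef_pos"],s["ee_rot"])
P=cloud(c,s)
ok=(np.hypot(P[:,:,0]-562,P[:,:,1]-295)<25)
for lo,hi in [(35,50),(50,65)]:
    q=P[ok&(P[:,:,2]>lo)&(P[:,:,2]<hi)]
    if len(q)>5: print(lo,len(q),cv2.minEnclosingCircle(q[:,:2].astype(np.float32)),np.median(q[:,2]))
print(tool(s,np.array([478,97,220])-s["eef_pos"]))
E
```

```text
[561.3004891  297.06942161 244.62817007] [-3.45237856e-04 -1.07775119e-01  9.94175237e-01 -5.03602594e-05]
35 92 ((558.402099609375, 294.73492431640625), 10.345770835876465) 47.70346678309352
50 438 ((558.7247314453125, 294.8277587890625), 9.46789836883545) 54.250844253062894
[ 12.42 -17.76   2.47]
```

Call:
step_arm:
  plan:
    - {"offset": [12.4, -17.8, 2.4], "rot": [0, 0, 18.2], "gripper": 4}
    - {"offset": [12.4, -17.8, 2.4], "rot": [0, 0, 18.2], "gripper": 4}
    - {"offset": [12.4, -17.8, 2.4], "rot": [0, 0, 18.2], "gripper": 4}
    - {"offset": [12.4, -17.8, 2.4], "rot": [0, 0, 18.2], "gripper": 4}
    - {"offset": [12.4, -17.8, 2.4], "rot": [0, 0, 18.2], "gripper": 4}
    - {"offset": [12.4, -17.8, 2.4], "rot": [0, 0, 18.2], "gripper": 4}
    - {"offset": [12.4, -17.8, 2.4], "rot": [0, 0, 18.2], "gripper": 4}
    - {"offset": [12.4, -17.8, 2.4], "rot": [0, 0, 18.2], "gripper": 4}
    - {"offset": [12.4, -17.8, 2.4], "rot": [0, 0, 18.2], "gripper": 4}
    - {"offset": [12.4, -17.8, 2.4], "rot": [0, 0, 18.2], "gripper": 4}

```text
time_s: 20.9
eef_pos: [478.8, 97.4, 218.8]
ee_rot: [-0.0, 0.05, 0.999, -0.0]
force: [-0.1, -0.4, -0.5]
grip_width: 0.467
grip_force: 0.0
```

```bash
python3 - <<'E'
from h import *
s=sense(); c=capture("wrist"); print(s["eef_pos"],s["ee_rot"],s["grip_width"])
hsv=cv2.cvtColor(c["color"],cv2.COLOR_RGB2HSV); m=cv2.inRange(hsv,(105,120,50),(130,255,255)); m[:,:150]=0; m[:,420:]=0
n,l,st,ce=cv2.connectedComponentsWithStats(m); k=1+st[1:,4].argmax(); v,u=np.nonzero(l==k)
W=np.array([ray(c,a,b,8,s)[:2] for a,b in zip(u,v)],np.float32); r=cv2.minAreaRect(W); print(st[k],r); print(tool(s,np.array([*r[0],77])-s["eef_pos"]))
E
```

```text
[478.78406681  97.37197314 218.7978648 ] [-3.16687717e-05  5.02543142e-02  9.98736453e-01 -7.44012042e-07] 0.4669045509355688
[ 268  107   16  160 2205] ((475.70440673828125, 95.64729309082031), (12.238137245178223, 136.75836181640625), 84.1793441772461)
[ 0.29 -0.2  14.18]
```

Call:
step_arm:
  plan:
    - {"offset": [0.3, -0.1, 5], "rot": [0, 0, 0], "gripper": 4}
    - {"offset": [0.3, -0.1, 9], "rot": [0, 0, 0], "gripper": 4}
    - {"offset": [0.3, -0.1, 13], "rot": [0, 0, 0], "gripper": 4}
    - {"offset": [0.3, -0.1, 14.2], "rot": [0, 0, 0], "gripper": 4}
    - {"offset": [0.3, -0.1, 14.2], "rot": [0, 0, 0], "gripper": 0.7}
    - {"offset": [0.3, -0.1, 14.2], "rot": [0, 0, 0], "gripper": 0.7}
    - {"offset": [0.3, -0.1, 14.2], "rot": [0, 0, 0], "gripper": 0.7}
    - {"offset": [0.3, -0.1, 14.2], "rot": [0, 0, 0], "gripper": 0.7}
    - {"offset": [0.3, -0.1, 14.2], "rot": [0, 0, 0], "gripper": 0.7}
    - {"offset": [0.3, -0.1, 14.2], "rot": [0, 0, 0], "gripper": 0.7}
    - {"offset": [0.3, -0.1, 14.2], "rot": [0, 0, 0], "gripper": 0.7}
  squeeze: 40

```text
time_s: 22.05
eef_pos: [476.4, 96.1, 78.4]
ee_rot: [0.001, 0.051, 0.999, 0.0]
force: [-1.0, -0.1, 8.9]
grip_width: 0.13
grip_force: 42.7
```

```bash
python3 - <<'E'
from h import *
s=sense(); print(s["eef_pos"],s["ee_rot"],s["grip_width"],s["grip_force"])
a=np.radians(12.4); t=np.array([554.8,327.6])+56*np.array([-np.sin(a),np.cos(a)]); print(t,tool(s,np.array([*t,77])-[475.8,96.5,77]))
E
```

```text
[476.3662272   96.06133213  78.38572885] [1.44068765e-03 5.07651944e-02 9.98709577e-01 2.83302312e-05] 0.13009198987764245 42.67764866352081
[542.77482168 382.29364759] [-3.770e+00  2.911e+01  2.000e-02]
```

Call:
step_arm:
  plan:
    - {"offset": [0, 0, -4], "rot": [0, 0, 0], "gripper": 0.7}
    - {"offset": [0, 0, -8], "rot": [0, 0, 0], "gripper": 0.7}
    - {"offset": [-3.8, 29.1, -10], "rot": [0, 0, -18.2], "gripper": 0.7}
    - {"offset": [-3.8, 29.1, -10], "rot": [0, 0, -18.2], "gripper": 0.7}
    - {"offset": [-3.8, 29.1, -10], "rot": [0, 0, -18.2], "gripper": 0.7}
    - {"offset": [-3.8, 29.1, -10], "rot": [0, 0, -18.2], "gripper": 0.7}
    - {"offset": [-3.8, 29.1, -10], "rot": [0, 0, -18.2], "gripper": 0.7}
    - {"offset": [-3.8, 29.1, -10], "rot": [0, 0, -18.2], "gripper": 0.7}
    - {"offset": [-3.8, 29.1, -10], "rot": [0, 0, -18.2], "gripper": 0.7}
    - {"offset": [-3.8, 29.1, -10], "rot": [0, 0, -18.2], "gripper": 0.7}
    - {"offset": [-3.8, 29.1, -10], "rot": [0, 0, -18.2], "gripper": 0.7}
    - {"offset": [-3.8, 29.1, -10], "rot": [0, 0, -18.2], "gripper": 0.7}

```text
time_s: 23.25
eef_pos: [543.1, 380.5, 177.3]
ee_rot: [-0.0, -0.107, 0.994, -0.0]
force: [-0.7, 0.4, -0.6]
grip_width: 0.128
grip_force: 41.7
```

```bash
python3 - <<'E'
from h import *
s=sense(); c=capture("wrist"); save(c,"w10.png"); print(s["eef_pos"],s["ee_rot"],s["grip_width"])
E
```

```text
[543.06577059 380.53777787 177.27357586] [-3.39984583e-05 -1.07073913e-01  9.94251061e-01 -6.27451610e-05] 0.12762992185547029
```

View pics/w10.png

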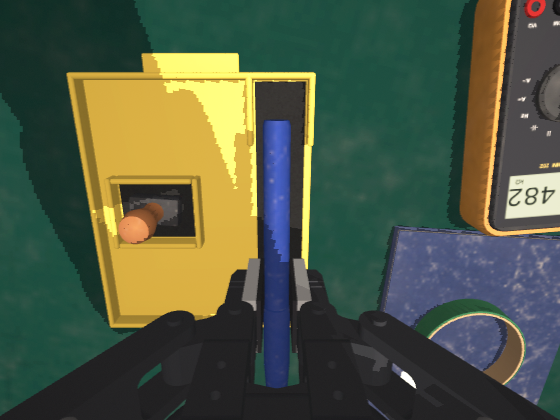

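The marker (277,250) is level and parallel above the slot, and the stamp (150,215) is upright in its pocket.

Call:
step_arm:
  plan:
    - {"offset": [0, 0, 5], "rot": [0, 0, 0], "gripper": 0.7}
    - {"offset": [0, 0, 8.5], "rot": [0, 0, 0], "gripper": 0.7}
    - {"offset": [0, 0, 9.4], "rot": [0, 0, 0], "gripper": 0.7}
    - {"offset": [0, 0, 9.4], "rot": [0, 0, 0], "gripper": 0.7}
    - {"offset": [0, 0, 9.4], "rot": [0, 0, 0], "gripper": 0.7}
    - {"offset": [0, 0, 9.4], "rot": [0, 0, 0], "gripper": 3.5}
    - {"offset": [0, 0, 9.4], "rot": [0, 0, 0], "gripper": 3.5}
    - {"offset": [0, 0, 9.4], "rot": [0, 0, 0], "gripper": 3.5}
    - {"offset": [0, 0, 9.4], "rot": [0, 0, 0], "gripper": 3.5}
    - {"offset": [0, 0, 5], "rot": [0, 0, 0], "gripper": 3.5}
    - {"offset": [0, 0, 0], "rot": [0, 0, 0], "gripper": 3.5}
    - {"offset": [0, 0, -5], "rot": [0, 0, 0], "gripper": 3.5}

```text
time_s: 24.5
eef_pos: [542.6, 381.6, 228.6]
ee_rot: [-0.0, -0.108, 0.994, -0.0]
force: [1.0, 0.3, 0.2]
grip_width: 0.41
grip_force: 0.0
```

Call:
step_arm:
  plan:
    - {"offset": [8, 0, -5], "rot": [0, 0, 0], "gripper": 3.5}
    - {"offset": [8, 0, -5], "rot": [0, 0, 0], "gripper": 3.5}
    - {"offset": [8, 0, -5], "rot": [0, 0, 0], "gripper": 3.5}
    - {"offset": [8, 0, -5], "rot": [0, 0, 0], "gripper": 3.5}
    - {"offset": [8, 0, -5], "rot": [0, 0, 0], "gripper": 3.5}

```text
time_s: 25.0
eef_pos: [465.3, 364.5, 275.9]
ee_rot: [-0.001, -0.108, 0.994, -0.0]
force: [-0.1, -0.2, -0.0]
grip_width: 0.413
grip_force: 0.0
```

```bash
python3 - <<'E'
from h import *
s=sense(); c=capture("wrist"); print(s["eef_pos"],s["force"],s["grip_width"])
hsv=cv2.cvtColor(c["color"],cv2.COLOR_RGB2HSV); P=cloud(c,s)
m=(cv2.inRange(hsv,(108,140,50),(130,255,255))>0)&(abs(P[:,:,0]-543)<110)&(abs(P[:,:,1]-382)<35)&(P[:,:,2]<40); q=P[m]; print("marker",len(q),cv2.minAreaRect(q[:,:2].astype(np.float32)),np.percentile(q[:,2],[5,50,95]))
c=capture("top"); save(c,"end.png")
E
python3 - <<'E'
import cv2
i=cv2.imread("pics/end.png")[110:290,60:460]; cv2.imwrite("pics/endc.png",cv2.resize(i,(800,360),interpolation=cv2.INTER_CUBIC))
E
```

```text
[465.32909983 364.4578797  275.92364895] [-0.06905354 -0.22103595 -0.04007411] 0.4129765461565378
marker 1221 ((541.8116455078125, 380.31072998046875), (135.71490478515625, 12.069486618041992), 12.136981010437012) [11.8214434  14.94570903 16.82850868]
```

View pics/endc.png

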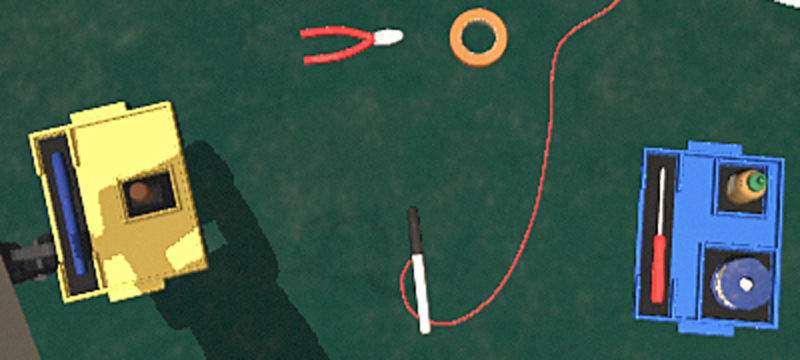

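All five items are in their places: marker (70,215), stamp (142,192), screwdriver (660,235), bottle (750,185) and reel (743,283). The white marker is unmoved at (418,270), and the gripper is clear.

```bash
python3 -c "
from rig import *
print(finish_job())"
```

```text
the job is handed in; nothing more can be done
None
```

Both kits are made up and the job is handed in (about 25 s of the 136 s used): all five items measured within the placing limits, and the white marker looks unmoved in the final picture; `finish_job()` returned no verdict.

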